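Load the reagent carrier and lock the retaining bar over it

ROBOT

A 6-joint arm with a two-finger parallel gripper is mounted at the origin on a cart in front of the work surface, level with it; the furniture and walls round the work are solid. World frame = base frame: x ahead of the robot, y to its left, z up, the work surface at z = 0. Lengths are in m, angles in rad, forces in N, time in s.
With the tool pointing down it reaches from about 0.3 to 0.75 m from the base axis. Payload 8.5 kg.
Tool frame: the origin (TCP) lies on the mounting face of the last link; the fingertips stand 173 mm ahead of it and the grasp point (between the pads) lies 155 mm ahead of it; z points along the fingers, y is the line along which they close (so a half turn about z gives the same grasp; the last joint's range is limited). The gripper opens to 85 mm and grips with 20 to 120 N. Pads are 22 mm wide; open, the fingers measure 114 mm over their backs; the gripper's body (76 mm by 85 mm) begins 54 mm behind the grasp point. The pads swing forward as they close: fully open they stand 13 mm farther back than shut.
Start: joints at [0.952, 0.381, 1.297, -0, 1.464, -0.215], TCP at [0.216, 0.506, 0.405] pointing down, gripper open.
Joint ranges: [-3.11, 3.11], [-0.89, 2.33], [0.22, 2.48], [-1.42, 4.56], [0.17, 2.85], [-2.88, 2.88]. Speed limits (rad/s): [2.39, 2.39, 3.14, 3.14, 3.14, 3.14].

INTERFACE

Orientations are given as a unit quaternion [w, x, y, z].
In Python, from cell import sensors, viewer, env gives the robot as it stands.
- The arm moves only by the shell command python3 -m jog 'ROWS' [OPENING] [FORCE]. ROWS is JSON, a list of rows, each a list of 6 numbers: the shift along the tool's x, y, z normalised to -1 to 1, where 1 is 2.5 cm, then the turn, a rotation vector about the tool's x, y, z normalised to -1 to 1, where 1 is 0.12 rad. A call has 1 to 10 rows; each row shifts and turns the commanded pose from where the row before left it, along the tool's axes as they then stand; what a row does not reach is not made up. A row lasts 1/8 s, in which the tool goes at most 62.5 mm and 10.7 degrees, less where a joint would pass 70% of its speed; a pose out of reach is approached as far as the arm can. A call with a number of a shift or a turn outside -1 to 1 is refused whole. A call with a gripper value outside its range is refused whole. OPENING is the finger opening in mm, from 0 to 85.4, set as the call begins (- or left out, the last holds). The fingers move at their own pace and stop on an object; FORCE is the grip in N (left out, the last holds). Time passes only in rows, so rows that do not move let the fingers close. It gives the time, the measured TCP pose, the force, the opening and the grip force at its end, in the units of the state.
- sensors.sense(): the state, without advancing time (a new reading comes with each control period).
- viewer.snapshot(name): name is "scene" or "top"; returns a dict with "image" (480x640x3 uint8, red, green, blue), "z_map" (480x640 float32, m along the optical axis (not along the pixel's ray), 0 where there is no reading), "fovy" (degrees; the focal length in pixels is half the picture's height over the tangent of half this angle, whatever the lens; pixels are square), "cx", "cy" (the principal point, pixels), "camera_from_world" (4x4, takes a point from world to camera coordinates). Camera axes: x right, y down, z forward; pixel columns grow to the right and rows downward; lengths in m; the calibration is good to about 2 mm. A picture is of the moment at which its call begins.
- env.job_done(): hands the job in; it is judged then, once.
The state is a dict: "t": time; "qpos": joint angles; "qd": joint speeds; "joint_torque": joint torques, N m; "ee_pos": TCP position; "tcp_rot": TCP orientation; "wrist_force": force on the tool from outside, world axes, zero at the start; "moment": the same for the moment, N m; "grip_width": finger opening in m; "grasp_force": force on a finger pad.
Only numpy, scipy, OpenCV 4.12 (cv2) and the standard library are available. Lean on these libraries where they do the work, as an engineer would, in place of code of your own. Each camera call takes 0.05 s, during which the arm holds its last target. There are 200 camera calls.

TASK

Load the reagent carrier for transport: lift the retaining bar straight up out of its two brackets, keeping it level, and lay it along the white bench pad. Stand the amber bottle in the well next to the green clip, the red-capped bottle in the well next to the yellow clip and the broad blue-capped bottle in the well between them, then put the bar back down into both brackets over the caps. Keep the bottles upright, let go of everything, and leave the pen pot and the timer where they stand.

Things in the scene. Friction and masses are not known exactly. Their poses are not given: they have to be found in the camera images.
- carrier: Grey carrier 300 (y) x 84 (x), fixed. Origin: centre of underside. Three open wells, centres y = -69.5, 0, +69.5 mm, 68 (x) x 65 (y) inside, floor z = 8, rim z = 38, walls 4. At y = -133 and +133 an upright, 8 thick (y), 40 wide, bears an open-topped steel U bracket: seat z = 136, slot 28 wide (x) between prongs to z = 154, then flaring to a mouth 48 wide (62 over all) at z = 169.
- bar: Retaining bar, loose, 0.22 kg, in the brackets at the start: flat aluminium 24 (x) x 296 (y) x 12 (z) mm; at each end a black stop 36 x 20 (z), y = 147 to 154, stays outside the bracket (10 mm play). Origin: centre of flat underside. Black upright grip on the middle: 16 thick (x), 64 long (y), z = 12 to 48. Seated: origin 136 mm above the carrier's, axes along the carrier's, either way round.
- pad: White absorbent bench pad with a blue edge, 110 (x) x 340 (y) x 2 mm, fixed flat on the bench. Origin: centre of its underside; y along its length.
- green_clip: Green marking clip, 82 (x) x 14 x 9 mm, fixed across one end deck of the carrier (at y = +112.5 or -112.5 mm of the carrier, z = 38 mm). Origin: centre of its underside.
- yellow_clip: Yellow marking clip of the same shape, fixed across the other end deck of the carrier. Origin: centre of its underside.
- amber_bottle: Amber bottle with a black cap and white label, 0.12 kg, 112 mm tall: body 44 mm across up to z = 70 mm, shoulder up to z = 84 mm, the cap, 31 mm across, from z = 90 to 112 mm. Origin: centre of its underside, z up.
- blue_cap_bottle: Broad white reagent bottle with a blue cap, 0.12 kg: body 48 mm across, 105 mm tall; the cap, 39 mm across, reaches from z = 88 to 105 mm. Origin: centre of its underside, z up.
- red_cap_bottle: Slim white reagent bottle with a red cap, 0.10 kg: body 38 mm across, 122 mm tall; the cap, 31 mm across, reaches from z = 104 to 122 mm. Origin: centre of its underside, z up.
- pen_pot: Black pen pot with pens, 78 x 88 x 147 mm, loose, not to be moved. Origin: centre of its underside.
- timer: Flat cream lab timer with three keys, 74 x 64 x 21 mm, loose, not to be moved. Origin: centre of its underside.

How it is judged:
On the way, in this order (a step that is already met when the one before it is completed fails the run):
1. the bar is out of both brackets and lies flat along the bench pad, let go (z of bar in the frame of pad below 0.01 m and x of bar in the frame of pad between -0.045 and 0.045 m and y of bar in the frame of pad between -0.05 and 0.05 m and angle between the y axis of bar and the y axis of pad, either way round below 0.3 rad and angle between bar's own z axis and vertical below 0.1 rad and contact force between the fingers and bar below 0.3 N), for 0.2 s.
2. the three bottles stand in their wells, let go (horizontal distance between amber_bottle and green_clip below 0.07 m and z of each of amber_bottle, red_cap_bottle, blue_cap_bottle in the frame of carrier below 0.014 m and angle between each of amber_bottle, red_cap_bottle, blue_cap_bottle's own z axis and vertical below 0.1 rad and x of amber_bottle in the frame of carrier between -0.03 and 0.03 m and y of amber_bottle in the frame of carrier between -0.105 and 0.105 m and horizontal distance between red_cap_bottle and yellow_clip below 0.07 m and x of red_cap_bottle in the frame of carrier between -0.03 and 0.03 m and y of red_cap_bottle in the frame of carrier between -0.105 and 0.105 m and horizontal distance between blue_cap_bottle and carrier below 0.026 m and contact force between the fingers and amber_bottle below 0.3 N and contact force between the fingers and blue_cap_bottle below 0.3 N and contact force between the fingers and red_cap_bottle below 0.3 N), for 0.2 s.
At the end, for the whole second after the job is handed in: Amber bottle upright (6 degrees) on the floor of the well next to the green clip, red-capped bottle in that next to the yellow clip, blue-capped bottle in the middle one; the bar level on both bracket seats (4 mm), end stops outside the brackets; all released and at rest (horizontal distance between amber_bottle and green_clip below 0.07 m and z of each of amber_bottle, red_cap_bottle, blue_cap_bottle in the frame of carrier below 0.014 m and angle between each of amber_bottle, red_cap_bottle, blue_cap_bottle's own z axis and vertical below 0.1 rad and x of amber_bottle in the frame of carrier between -0.03 and 0.03 m and y of amber_bottle in the frame of carrier between -0.105 and 0.105 m and horizontal distance between red_cap_bottle and yellow_clip below 0.07 m and x of red_cap_bottle in the frame of carrier between -0.03 and 0.03 m and y of red_cap_bottle in the frame of carrier between -0.105 and 0.105 m and horizontal distance between blue_cap_bottle and carrier below 0.026 m and z of bar in the frame of carrier between 0.132 and 0.14 m and angle between bar's own z axis and vertical below 0.04 rad and angle between the y axis of bar and the y axis of carrier, either way round below 0.06 rad and horizontal distance between bar and carrier below 0.016 m and linear speed of each of bar, amber_bottle, blue_cap_bottle, red_cap_bottle below 0.02 m/s); the robot touches nothing.
It fails at once if the bar is tipped by more than 20 degrees (angle between bar's own z axis and vertical above 0.35 rad).
It fails at once if a bottle is tipped by more than 35 degrees (angle between any of amber_bottle, blue_cap_bottle, red_cap_bottle's own z axis and vertical above 0.6 rad).
It fails at once if the pen pot or the timer is shifted by more than 25 mm (distance of any of pen_pot, timer from where it was at the start of the episode above 0.025 m).
It also fails if it takes over 128 s, if anything falls off the work surface, if the arm or the gripper's body presses on something with over 40 N, if the wrist force passes 120 N, or if a joint passes its speed limit or range.

## Working session

There is one attempt and no reset: what is moved stays moved. The work goes in short steps, Python scripts to look and compute and a shell command to move; the robot and the scene stay as the last step left them, time stands still between calls to the robot, and variables do not carry over. Pictures are saved under pics/ and viewed, at most 14 in all, crops included, and the job is handed in when it is done.

```bash
ls; mkdir -p pics
cat > h.py <<'E'
import numpy as np, cv2
from cell import sensors, viewer, env
from scipy.spatial.transform import Rotation as R
def snap(n):
    s=viewer.snapshot(n); s['f']=240/np.tan(np.radians(s['fovy'])/2); s['M']=np.linalg.inv(s['camera_from_world']); return s
def cloud(s):
    z=s['z_map']; v,u=np.mgrid[:480,:640]
    c=np.stack([(u-s['cx'])/s['f']*z,(v-s['cy'])/s['f']*z,z],-1)
    p=c@s['M'][:3,:3].T+s['M'][:3,3]; p[z==0]=np.nan; return p
def ray(s,u,v,h):
    d=s['M'][:3,:3]@np.array([(u-s['cx'])/s['f'],(v-s['cy'])/s['f'],1]); o=s['M'][:3,3]
    return o+d*(h-o[2])/d[2]
def save(s,n): cv2.imwrite('pics/'+n+'.png',s['image'][:,:,::-1])
E
python3 - <<'E'
from h import *
for n in('scene','top'):
    s=snap(n); save(s,n+'0'); print(n,s['M'][:3,3].round(3),s['M'][:3,2].round(2),s['fovy'],(s['z_map']==0).mean())
st=sensors.sense(); print(st['ee_pos'],st['tcp_rot'],R.from_quat(np.roll(st['tcp_rot'],-1)).as_matrix().round(3))
E
```

```text
pics
scene [-0.239 -0.468  0.693] [ 0.71  0.49 -0.51] 56.72206918582448 0.023206380208333332
top [0.337 0.056 1.268] [ 0.19  0.03 -0.98] 49.27835705420905 0.004137369791666666
[0.21607657 0.50572771 0.4041568 ] [-2.73293717e-04  2.00530031e-01  9.79687315e-01 -6.29980073e-04] [[-0.92   0.393 -0.001]
 [ 0.393  0.92  -0.001]
 [ 0.    -0.001 -1.   ]]
```

View pics/scene0.png

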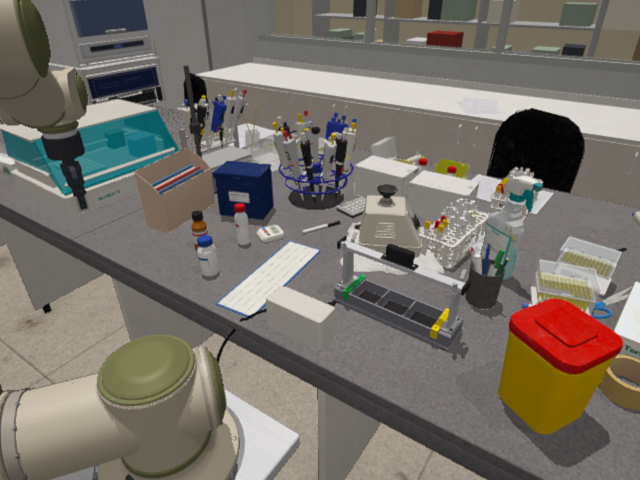

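View pics/top0.png

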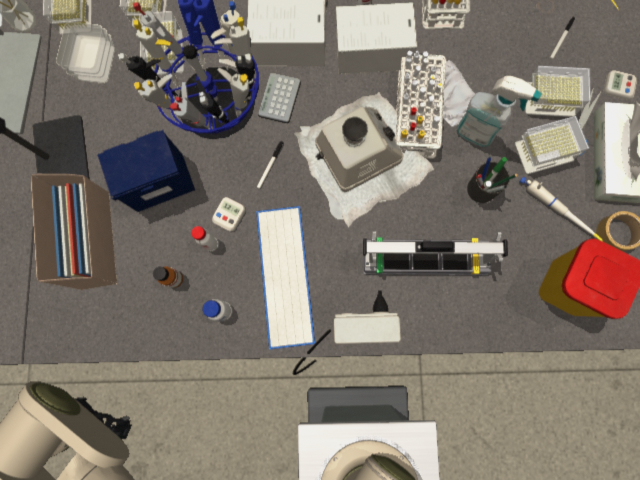

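The scene picture shows the carrier with the bar in its brackets at (400,270), green clip near (352,287) and yellow near (440,322). In the top view the bar runs (365,247)–(505,247) with its grip at (435,246). The pad is at (285,278), and the red, amber and blue caps are at (199,233), (162,275) and (212,310). The timer is at (228,213) and the pen pot at (490,180).

Run:
```python
from h import *
s=snap('top'); P=cloud(s); im=s['image'].astype(int); hsv=cv2.cvtColor(s['image'],cv2.COLOR_RGB2HSV)
def sel(box,m):
    k=np.zeros((480,640),bool); x0,y0,x1,y1=box; k[y0:y1,x0:x1]=1; return k&m
Z=P[...,2]
for n,b,h in(('red',(180,215,225,260),.122),('amber',(145,255,190,295),.112),('blue',(195,290,240,330),.105)):
    m=sel(b,abs(Z-h)<.006); v,u=np.where(m); p=P[m]
    # min circle of cap-top pixels
    pr=np.array([ray(s,a,c,h)[:2] for a,c in zip(u,v)]).astype(np.float32)
    (c,r)=cv2.minEnclosingCircle(pr); print(n,m.sum(),np.median(p[:,2]).round(4),pr.mean(0).round(4),np.round(c,4),round(r,4))
def rect(n,m,h):
    v,u=np.where(m); pr=np.array([ray(s,a,c,h)[:2] for a,c in zip(u,v)]).astype(np.float32)
    print(n,m.sum(),np.median(Z[m]).round(4),cv2.minAreaRect(pr),pr.mean(0).round(4))
rect('barTop',sel((370,235,505,262),(abs(Z-.148)<.004)&(im.min(-1)>150)),.148)
rect('grip',sel((405,235,465,262),abs(Z-.184)<.006),.184)
w=sel((250,200,320,355),(abs(Z)<.008)&((im.min(-1)>140)|((hsv[...,0]>95)&(hsv[...,0]<125)&(hsv[...,1]>120)&(hsv[...,2]>90))))
w=cv2.morphologyEx(w.astype(np.uint8),cv2.MORPH_OPEN,np.ones((3,3)))>0
rect('pad',w,.002)
rect('green',sel((355,245,390,280),(hsv[...,0]>45)&(hsv[...,0]<80)&(hsv[...,1]>120)&(Z<.06)),.047)
rect('yellow',sel((460,245,500,280),(hsv[...,0]>20)&(hsv[...,0]<35)&(hsv[...,1]>120)&(Z<.06)),.047)
t=sel((205,190,250,235),(abs(Z-.021)<.005)); rect('timer',t,.021)
# carrier rim
c=sel((360,240,510,285),abs(Z-.038)<.004); rect('rim',c,.038)
# obstacles tall in work area
for x in np.arange(.2,.9,.05): print(x.round(2),[ (lambda q: int(1000*np.nanmax(q)) if q.size else -1)(Z[(abs(P[...,0]-x)<.025)&(abs(P[...,1]-y)<.025)]) for y in np.arange(.5,-.5,-.05)])
```

```text
red 139 0.1217 [0.5834 0.3709] [0.5825 0.3709] 0.0161
amber 148 0.1119 [0.4948 0.4566] [0.4951 0.4567] 0.016
blue 233 0.1049 [0.4136 0.3411] [0.4136 0.3411] 0.0194
barTop 936 0.1481 ((0.5290238261222839, -0.15668736398220062), (0.28367364406585693, 0.024220231920480728), 87.80244445800781) [ 0.529  -0.1561]
grip 236 0.1838 ((0.5282397866249084, -0.15262767672538757), (0.06272339075803757, 0.01488852221518755), 88.2978286743164) [ 0.5285 -0.1528]
pad 5503 0.0031 ((0.4950202703475952, 0.1873062252998352), (0.33677738904953003, 0.10762500762939453), 5.192920207977295) [0.49   0.1862]
green 103 0.0445 ((0.5123098492622375, -0.042008958756923676), (0.011726068332791328, 0.042804427444934845), 87.51593780517578) [ 0.5127 -0.0416]
yellow 127 0.0446 ((0.5047892928123474, -0.26416051387786865), (0.018425490707159042, 0.04565385729074478), 85.4045181274414) [ 0.504  -0.2653]
timer 562 0.0193 ((0.6509919166564941, 0.3227477967739105), (0.063082255423069, 0.07114134728908539), 61.45325469970703) [0.6521 0.3223]
rim 603 0.038 ((0.5262431502342224, -0.15449489653110504), (0.2961326241493225, 0.078
[... 598 characters left out ...]
.5 [7, 119, 8, 9, 7, 8, 11, 9, 9, 6, 170, 151, 182, 187, 185, 154, 169, 6, 182, 195]
0.55 [7, 6, 121, 126, 8, 10, 10, 10, 6, 6, 169, 167, 186, 189, 187, 152, 170, 7, 7, 188]
0.6 [7, 9, 124, 128, 24, 9, 11, 9, 6, 13, 7, 42, 8, 9, 6, 8, 10, 7, 9, 7]
0.65 [157, 8, 8, 26, 27, 9, 10, 9, 7, 17, 18, 15, 8, 7, 8, 6, 145, 98, 6, 36]
0.7 [160, 160, 159, 24, 23, 15, 7, 7, 15, 142, 140, 40, 21, 15, 8, 142, 141, 145, 37, 61]
0.75 [161, 160, 159, 6, 6, 18, 12, 7, 64, 188, 190, 143, 113, 18, 13, 6, 146, 135, 95, 94]
0.8 [160, 159, 280, 273, 277, 8, 16, 15, 141, 189, 190, 145, 112, 116, 76, 9, 286, 286, 94, 95]
0.85 [6, 284, 264, 280, 279, 280, 16, 16, 48, 142, 142, 142, 113, 114, 110, 170, 284, 284, 9, 93]
```

```bash
cat >> h.py <<'E'
def plan(x,y,z,yaw_deg):
    "units still to go: turn about tool z (first), then shift along tool axes; yaw = heading of tool y"
    st=sensors.sense(); M=R.from_quat(np.roll(st['tcp_rot'],-1)).as_matrix(); h=np.degrees(np.arctan2(M[1,1],M[0,1]))
    dh=(h-yaw_deg+180)%360-180
    a=np.radians(yaw_deg); ty=np.array([np.cos(a),np.sin(a),0]); tz=np.array([0,0,-1.]); tx=np.cross(ty,tz)
    d=np.array([x,y,z])-st['ee_pos']
    print('t',round(st['t'],2),'pos',np.round(st['ee_pos'],4),'head',round(h,2),'tilt',M[:2,2].round(4),'| turn',round(np.radians(dh)/.12,2),'shift',np.round(np.array([d@tx,d@ty,d@tz])/.025,2),'F',np.round(st['wrist_force'],1),'grip',round(st['grip_width'],4),np.round(st['grasp_force'],1))
E
python3 -m jog '[[0,0,0,0,0,1],[0,0,0,0,0,1],[0,0,0,0,0,1],[0,0,0,0,0,1],[0,0,0,0,0,1],[0,0,0,0,0,1],[0,0,0,0,0,1],[0,0,0,0,0,1],[0,0,0,0,0,1],[0,0,0,0,0,1]]' 60
python3 -c "
from h import *
plan(.5283,-.1526,.404,-2)"
```

```text
t: 1.4
ee_pos: [0.2161, 0.5057, 0.4044]
tcp_rot: [0.0, 0.72, 0.694, -0.0]
wrist_force: [0.2, 0.2, -0.5]
grip_width: 0.0599
grasp_force: 0.0
t 1.4 pos [0.2161 0.5057 0.4044] head -2.12 tilt [-0.0004 -0.0006] | turn -0.02 shift [-2.588e+01  1.340e+01  2.000e-02] F [ 0.2  0.2 -0.5] grip 0.0599 0.0
```

```bash
python3 -m jog '[[-0.9,0.47,0,0,0,0],[-0.9,0.47,0,0,0,0],[-0.9,0.47,0,0,0,0],[-0.9,0.47,0,0,0,0],[-0.9,0.47,0,0,0,0],[-0.9,0.47,0,0,0,0],[-0.9,0.47,0,0,0,0],[-0.9,0.47,0,0,0,0],[-0.9,0.47,0,0,0,0],[-0.9,0.47,0,0,0,0]]' >/dev/null
python3 -m jog '[[-0.9,0.47,0,0,0,0],[-0.9,0.47,0,0,0,0],[-0.9,0.47,0,0,0,0],[-0.9,0.47,0,0,0,0],[-0.9,0.47,0,0,0,0],[-0.9,0.47,0,0,0,0],[-0.9,0.47,0,0,0,0],[-0.9,0.47,0,0,0,0],[-0.9,0.47,0,0,0,0],[-0.9,0.47,0,0,0,0]]' >/dev/null
python3 -m jog '[[-0.9,0.47,0,0,0,0],[-0.9,0.47,0,0,0,0],[-0.9,0.47,0,0,0,0],[-0.9,0.47,0,0,0,0],[-0.9,0.47,0,0,0,0],[-0.9,0.47,0,0,0,0],[-0.9,0.47,0,0,0,0],[0,0,0,0,0,0]]'
python3 -c "
from h import *
plan(.5283,-.1526,.327,-2)"
```

```text
t: 4.9
ee_pos: [0.5138, -0.1135, 0.4043]
tcp_rot: [-0.0, 0.719, 0.695, -0.0]
wrist_force: [0.4, 0.8, -0.1]
grip_width: 0.0602
grasp_force: 0.0
t 4.9 pos [ 0.5138 -0.1135  0.4043] head -1.99 tilt [-0.0005  0.0001] | turn 0.0 shift [-1.54  0.64  3.09] F [ 0.4  0.8 -0.1] grip 0.0602 0.0
```

```bash
python3 -m jog '[[-0.77,0.32,0,0,0,0],[-0.77,0.32,0,0,0,0],[0,0,0.6,0,0,0],[0,0,0.6,0,0,0],[0,0,0.6,0,0,0],[0,0,0.6,0,0,0],[0,0,0.5,0,0,0],[0,0,0.19,0,0,0],[0,0,0,0,0,0]]'
python3 -m jog '[[0,0,0,0,0,0],[0,0,0,0,0,0],[0,0,0,0,0,0],[0,0,0,0,0,0],[0,0,0,0,0,0],[0,0,0,0,0,0],[0,0,0,0,0,0]]' 5 50
python3 -c "
from h import *
plan(.5283,-.1526,.327,-2)
for n in('scene',): save(snap(n),n+'1')"
```

```text
t: 6.02
ee_pos: [0.528, -0.1511, 0.3275]
tcp_rot: [-0.0, 0.719, 0.695, -0.0]
wrist_force: [0.6, 0.7, 0.7]
grip_width: 0.0597
grasp_force: 0.0
t: 6.9
ee_pos: [0.528, -0.1509, 0.328]
tcp_rot: [0.001, 0.719, 0.695, 0.0]
wrist_force: [2.8, 0.3, 5.1]
grip_width: 0.0148
grasp_force: 54.0
t 6.9 pos [ 0.528  -0.1509  0.328 ] head -1.89 tilt [ 0.0014 -0.0005] | turn 0.02 shift [-0.07  0.01  0.04] F [2.8 0.3 5.1] grip 0.0148 54.0
```

View pics/scene1.png

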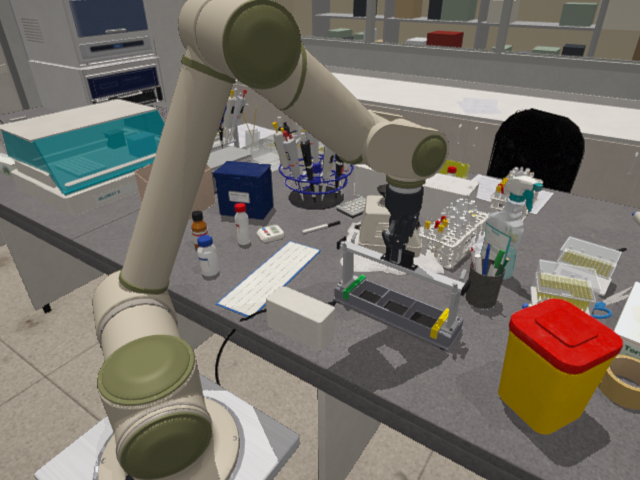

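The arm is holding the bar's grip at about (400,255), squarely over the middle of the carrier. I'll lift it straight up.

```bash
python3 -m jog '[[0,0,-0.2,0,0,0],[0,0,-0.3,0,0,0],[0,0,-0.4,0,0,0],[0,0,-0.5,0,0,0],[0,0,-0.5,0,0,0],[0,0,-0.5,0,0,0],[0,0,-0.5,0,0,0],[0,0,-0.5,0,0,0],[0,0,-0.3,0,0,0],[0,0,0,0,0,0]]'
python3 -c "
from h import *
plan(.495,.187,.420,-84.8)
P=cloud(snap('top')); q=P[(abs(P[...,0]-.53)<.05)&(P[...,2]>.2)&(P[...,2]<.25)]
for y in np.arange(-.32,.03,.04):
  a=q[(abs(q[:,1]-y)<.02)]; print(round(y,2),len(a),np.median(a,0).round(4) if len(a) else '')"
```

```text
t: 8.2
ee_pos: [0.5278, -0.1509, 0.4204]
tcp_rot: [0.0, 0.719, 0.695, 0.0]
wrist_force: [0.2, 0.7, -1.9]
grip_width: 0.0153
grasp_force: 53.1
t 8.2 pos [ 0.5278 -0.1509  0.4204] head -1.89 tilt [ 0.0007 -0.0004] | turn 12.06 shift [ -0.08 -13.58   0.02] F [ 0.2  0.7 -1.9] grip 0.0153 53.1
-0.32 61 [ 0.5217 -0.3021  0.2468]
-0.28 79 [ 0.5171 -0.2958  0.2407]
-0.24 41 [ 0.5171 -0.2264  0.2399]
-0.2 65 [ 0.5169 -0.2109  0.2404]
-0.16 0 
-0.12 2 [ 0.5203 -0.1378  0.2466]
-0.08 217 [ 0.5308 -0.0768  0.2402]
-0.04 261 [ 0.5304 -0.0397  0.2407]
-0.0 147 [ 0.5306 -0.0082  0.2423]
```

```bash
python3 -m jog '[[0.5,-0.05,0,0,0,0],[0.9,-0.1,0,0,0,0],[1,-0.1,0,0,0,0],[1,-0.1,0,0,0,0],[1,-0.1,0,0,0,0],[1,-0.1,0,0,0,0],[1,-0.1,0,0,0,0],[1,-0.1,0,0,0,0],[1,-0.1,0,0,0,0],[1,-0.1,0,0,0,0]]' >/dev/null
python3 -m jog '[[1,-0.1,0,0,0,0],[1,-0.1,0,0,0,0],[1,-0.1,0,0,0,0],[0.7,-0.1,0,0,0,0],[0.3,-0.05,0,0,0,0],[0,0,0,0,0,0.5],[0,0,0,0,0,1],[0,0,0,0,0,1],[0,0,0,0,0,1]]' >/dev/null
python3 -m jog '[[0,0,0,0,0,1],[0,0,0,0,0,1],[0,0,0,0,0,1],[0,0,0,0,0,1],[0,0,0,0,0,1],[0,0,0,0,0,1],[0,0,0,0,0,1],[0,0,0,0,0,1],[0,0,0,0,0,0.5],[0,0,0,0,0,0]]'
python3 -c "
from h import *
plan(.495,.187,.194,-84.8)"
```

```text
t: 11.88
ee_pos: [0.5039, 0.1849, 0.4199]
tcp_rot: [0.0, 0.999, 0.049, -0.0]
wrist_force: [1.4, 0.2, -2.7]
grip_width: 0.015
grasp_force: 53.1
t 11.88 pos [0.5039 0.1849 0.4199] head -84.39 tilt [-0.0001 -0.0002] | turn 0.06 shift [-0.35 -0.12  9.04] F [ 1.4  0.2 -2.7] grip 0.015 53.1
```

```bash
python3 -m jog '[[-0.35,-0.1,0.5,0,0,0],[0,0,1,0,0,0],[0,0,1,0,0,0],[0,0,1,0,0,0],[0,0,1,0,0,0],[0,0,1,0,0,0],[0,0,1,0,0,0],[0,0,1,0,0,0],[0,0,0.7,0,0,0],[0,0,0,0,0,0]]'
python3 -m jog '[[0,0,0.2,0,0,0],[0,0,0.1,0,0,0],[0,0,0.1,0,0,0],[0,0,0,0,0,0]]'
python3 -c "
from h import *
plan(.495,.187,.194,-84.8)"
```

```text
t: 13.12
ee_pos: [0.4949, 0.1866, 0.2142]
tcp_rot: [0.0, 0.999, 0.049, -0.001]
wrist_force: [0.1, 0.3, -2.0]
grip_width: 0.0152
grasp_force: 53.0
t: 13.62
ee_pos: [0.4949, 0.1867, 0.205]
tcp_rot: [0.0, 0.999, 0.049, -0.0]
wrist_force: [0.1, 0.3, -2.6]
grip_width: 0.015
grasp_force: 53.0
t 13.62 pos [0.4949 0.1867 0.205 ] head -84.39 tilt [-0. -0.] | turn 0.06 shift [ 0.   -0.01  0.44] F [ 0.1  0.3 -2.6] grip 0.015 53.0
```

```bash
python3 -m jog '[[0,0,0.12,0,0,0],[0,0,0.08,0,0,0],[0,0,0.08,0,0,0],[0,0,0,0,0,0]]'
python3 -m jog '[[0,0,0.08,0,0,0],[0,0,0.06,0,0,0],[0,0,0,0,0,0]]'
```

```text
t: 14.12
ee_pos: [0.4949, 0.1867, 0.1978]
tcp_rot: [0.0, 0.999, 0.049, -0.0]
wrist_force: [-0.3, 0.2, -1.8]
grip_width: 0.0151
grasp_force: 53.0
t: 14.5
ee_pos: [0.495, 0.1867, 0.1943]
tcp_rot: [0.0, 0.999, 0.049, -0.0]
wrist_force: [0.4, 0.2, -2.2]
grip_width: 0.0149
grasp_force: 53.0
```

```bash
python3 -m jog '[[0,0,0.05,0,0,0],[0,0,0.04,0,0,0],[0,0,0,0,0,0]]'
python3 -m jog '[[0,0,0,0,0,0],[0,0,0,0,0,0],[0,0,0,0,0,0],[0,0,0,0,0,0],[0,0,0,0,0,0]]' 45
python3 -m jog '[[0,0,-0.4,0,0,0],[0,0,-1,0,0,0],[0,0,-1,0,0,0],[0,0,-1,0,0,0],[0,0,-1,0,0,0],[0,0,-1,0,0,0],[0,0,-1,0,0,0],[0,0,-0.5,0,0,0]]'
python3 -c "
from h import *
plan(.5825,.371,.35,0)
s=snap('top');save(s,'top1');save(snap('scene'),'scene2')"
```

```text
t: 14.88
ee_pos: [0.4949, 0.1867, 0.1939]
tcp_rot: [0.0, 0.999, 0.049, 0.001]
wrist_force: [-5.7, -2.0, 16.8]
grip_width: 0.0153
grasp_force: 55.9
t: 15.5
ee_pos: [0.495, 0.1867, 0.1921]
tcp_rot: [0.0, 0.999, 0.049, -0.0]
wrist_force: [-0.0, -0.7, -0.4]
grip_width: 0.045
grasp_force: 0.0
t: 16.5
ee_pos: [0.4948, 0.1867, 0.3665]
tcp_rot: [-0.0, 0.999, 0.049, 0.001]
wrist_force: [0.5, 0.3, -0.0]
grip_width: 0.0448
grasp_force: 0.0
t 16.5 pos [0.4948 0.1867 0.3665] head -84.4 tilt [0.0022 0.0003] | turn -12.28 shift [7.37 3.51 0.66] F [ 0.5  0.3 -0. ] grip 0.0448 0.0
```

View pics/scene2.png

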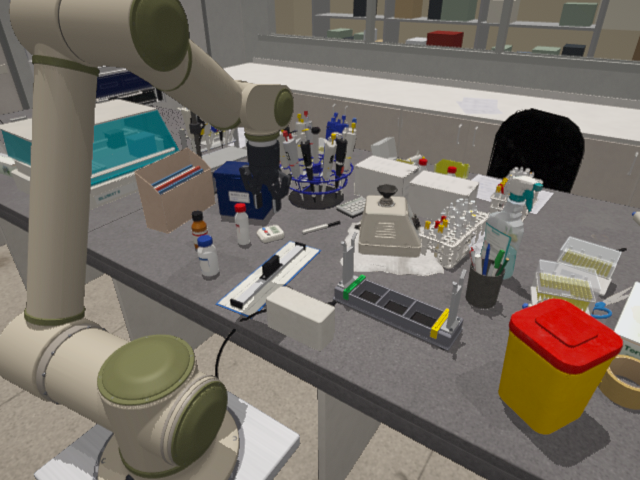

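The bar lies along the pad, centred near pixel (270,272), and the carrier's wells are now open at (395,305). I'll re-measure the carrier and turn the tool.

```bash
python3 -m jog '[[0,0,0,0,0,-1],[0,0,0,0,0,-1],[0,0,0,0,0,-1],[0,0,0,0,0,-1],[0,0,0,0,0,-1],[0,0,0,0,0,-1],[0,0,0,0,0,-1],[0,0,0,0,0,-1],[0,0,0,0,0,-1],[0,0,0,0,0,-1]]' 75 >/dev/null
python3 -m jog '[[0,0,0,0,0,-1],[0,0,0,0,0,-0.95],[0,0,0,0,0,0]]'
python3 - <<'E'
from h import *
plan(.5828,.371,.34,-2)
s=snap('top'); P=cloud(s); Z=P[...,2]; hsv=cv2.cvtColor(s['image'],cv2.COLOR_RGB2HSV)
X,Y=P[...,0],P[...,1]
for n,lo,hi in(('green',45,80),('yellow',20,35)):
    m=(hsv[...,0]>lo)&(hsv[...,0]<hi)&(hsv[...,1]>120)&(abs(Z-.045)<.006)&(abs(X-.527)<.06)&(abs(Y+.154)<.15)
    v,u=np.where(m); pr=np.array([ray(s,a,c,.047)[:2] for a,c in zip(u,v)],np.float32); print(n,m.sum(),cv2.minAreaRect(pr))
m=(abs(Z-.038)<.004)&(abs(X-.527)<.06)&(abs(Y+.154)<.17)
v,u=np.where(m); pr=np.array([ray(s,a,c,.038)[:2] for a,c in zip(u,v)],np.float32); print('rim',m.sum(),cv2.minAreaRect(pr))
m=(Z>.16)&(Z<.172)&(abs(X-.527)<.06)&(abs(Y+.154)<.17)
for sg in(1,-1): q=P[m&((Y+.154)*sg>0)]; print('prongs',len(q),q.mean(0).round(4),(q.max(0)+q.min(0)).round(4)/2)
E
```

```text
t: 18.23
ee_pos: [0.4949, 0.1867, 0.3638]
tcp_rot: [-0.0, 0.721, 0.693, -0.001]
wrist_force: [-0.1, 0.1, 0.2]
grip_width: 0.0748
grasp_force: 0.0
t 18.23 pos [0.4949 0.1867 0.3638] head -2.29 tilt [-0.0017 -0.0002] | turn -0.04 shift [7.49 3.26 0.95] F [-0.1  0.1  0.2] grip 0.0748 0.0
green 177 ((0.531562328338623, -0.042872458696365356), (0.011782573536038399, 0.08105826377868652), 87.51593017578125)
yellow 210 ((0.5250716805458069, -0.26574546098709106), (0.013942974619567394, 0.08114887773990631), 85.5483169555664)
rim 827 ((0.5298887491226196, -0.15462464094161987), (0.29559072852134705, 0.08416522294282913), 87.80951690673828)
prongs 44 [ 0.5342 -0.0214  0.1654] [ 0.5348  -0.0214   0.16585]
prongs 45 [ 0.5258 -0.287   0.1652] [ 0.5245 -0.2873  0.1654]
```

```bash
python3 -m jog '[[0.83,0.36,0,0,0,0],[0.83,0.36,0,0,0,0],[0.83,0.36,0,0,0,0],[0.83,0.36,0,0,0,0],[0.83,0.36,0,0,0,0],[0.83,0.36,0,0,0,0],[0.83,0.36,0,0,0,0],[0.83,0.36,0,0,0,0],[0.83,0.36,0,0,0,0],[0,0,0,0,0,0]]' >/dev/null
python3 -c "
from h import *
plan(.5828,.371,.23,-2)
s=snap('scene'); save(s,'scene3')"
```

```text
t 19.52 pos [0.5833 0.371  0.3635] head -2.27 tilt [-0.0012 -0.0005] | turn -0.04 shift [-0.   -0.02  5.34] F [-0.6 -0.4  0.2] grip 0.0753 0.0
```

```bash
python3 -m jog '[[0,0,0.6,0,0,0],[0,0,0.8,0,0,0],[0,0,0.8,0,0,0],[0,0,0.8,0,0,0],[0,0,0.8,0,0,0],[0,0,0.8,0,0,0],[0,0,0.5,0,0,0],[0,0,0.2,0,0,0],[0,0,0,0,0,0]]'
python3 -m jog '[[0,0,0,0,0,0],[0,0,0,0,0,0],[0,0,0,0,0,0],[0,0,0,0,0,0],[0,0,0,0,0,0],[0,0,0,0,0,0]]' 25 30
python3 -c "
from h import *
save(snap('scene'),'scene4')"
```

```text
t: 20.7
ee_pos: [0.5832, 0.37, 0.2323]
tcp_rot: [0.0, 0.721, 0.693, 0.0]
wrist_force: [-0.2, 0.5, 0.1]
grip_width: 0.0751
grasp_force: 0.0
t: 21.45
ee_pos: [0.583, 0.3703, 0.233]
tcp_rot: [-0.0, 0.721, 0.693, 0.0]
wrist_force: [-3.3, -0.4, 5.8]
grip_width: 0.0366
grasp_force: 30.2
```

View pics/scene4.png

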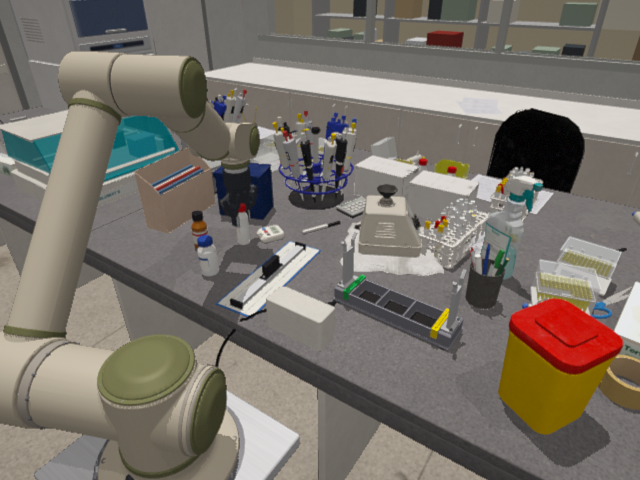

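The red-capped bottle is gripped at (242,222) and still upright. I'll lift it.

```bash
python3 -m jog '[[0,0,-0.4,0,0,0],[0,0,-0.9,0,0,0],[0,0,-1,0,0,0],[0,0,-1,0,0,0],[0,0,-1,0,0,0],[0,0,-1,0,0,0],[0,0,-1,0,0,0],[0,0,-1,0,0,0],[0,0,-0.8,0,0,0],[0,0,0,0,0,0]]'
python3 -c "
from h import *
plan(.5266,-.2239,.43,-2)"
```

```text
t: 22.75
ee_pos: [0.583, 0.3701, 0.4364]
tcp_rot: [0.001, 0.721, 0.693, 0.002]
wrist_force: [-0.4, 0.6, -1.2]
grip_width: 0.037
grasp_force: 30.1
t 22.75 pos [0.583  0.3701 0.4364] head -2.24 tilt [0.0034 0.0013] | turn -0.03 shift [-23.82  -1.43   0.26] F [-0.4  0.6 -1.2] grip 0.037 30.1
```

```bash
python3 -m jog '[[-0.5,-0.05,0,0,0,0],[-0.9,-0.05,0,0,0,0],[-1,-0.06,0,0,0,0],[-1,-0.06,0,0,0,0],[-1,-0.06,0,0,0,0],[-1,-0.06,0,0,0,0],[-1,-0.06,0,0,0,0],[-1,-0.06,0,0,0,0],[-1,-0.06,0,0,0,0],[-1,-0.06,0,0,0,0]]' >/dev/null
python3 -m jog '[[-1,-0.06,0,0,0,0],[-1,-0.06,0,0,0,0],[-1,-0.06,0,0,0,0],[-1,-0.06,0,0,0,0],[-1,-0.06,0,0,0,0],[-1,-0.06,0,0,0,0],[-1,-0.06,0,0,0,0],[-1,-0.06,0,0,0,0],[-1,-0.06,0,0,0,0],[-1,-0.06,0,0,0,0]]' >/dev/null
python3 -m jog '[[-1,-0.06,0,0,0,0],[-1,-0.06,0,0,0,0],[-1,-0.06,0,0,0,0],[-0.9,-0.06,0,0,0,0],[-0.5,0,0,0,0,0],[0,0,0,0,0,0]]'
python3 -c "
from h import *
plan(.5266,-.2239,.2435,-2)
s=snap('top');P=cloud(s)
m=(abs(P[...,0]-.527)<.08)&(P[...,2]<.36);save(s,'top2')"
```

```text
t: 26.0
ee_pos: [0.5244, -0.2236, 0.4344]
tcp_rot: [-0.0, 0.721, 0.693, 0.0]
wrist_force: [0.4, 0.1, -1.0]
grip_width: 0.0367
grasp_force: 30.1
t 26.0 pos [ 0.5244 -0.2236  0.4344] head -2.29 tilt [-0.0004  0.0004] | turn -0.04 shift [-0.01  0.09  7.63] F [ 0.4  0.1 -1. ] grip 0.0367 30.1
```

Well clearance is over 13 mm on each side, so I'll descend and stop just above the floor.

```bash
python3 -m jog '[[0,0.09,0.5,0,0,0],[0,0,0.9,0,0,0],[0,0,0.9,0,0,0],[0,0,0.9,0,0,0],[0,0,0.9,0,0,0],[0,0,0.9,0,0,0],[0,0,0.9,0,0,0],[0,0,0.9,0,0,0],[0,0,0.5,0,0,0],[0,0,0,0,0,0]]'
python3 -m jog '[[0,0,0.1,0,0,0],[0,0,0.1,0,0,0],[0,0,0,0,0,0]]'
python3 -c "
from h import *
plan(.5266,-.2239,.2405,-2)"
```

```text
t: 27.3
ee_pos: [0.5268, -0.2227, 0.2515]
tcp_rot: [-0.001, 0.721, 0.693, -0.0]
wrist_force: [0.6, -0.3, -1.8]
grip_width: 0.0369
grasp_force: 30.1
t: 27.68
ee_pos: [0.5267, -0.2231, 0.2474]
tcp_rot: [0.0, 0.721, 0.693, 0.0]
wrist_force: [0.7, -0.3, -0.7]
grip_width: 0.0373
grasp_force: 30.1
t 27.68 pos [ 0.5267 -0.2231  0.2474] head -2.24 tilt [ 0.0002 -0.0002] | turn -0.03 shift [-0.03 -0.    0.28] F [ 0.7 -0.3 -0.7] grip 0.0373 30.1
```

```bash
python3 -m jog '[[0,0,0.1,0,0,0],[0,0,0.08,0,0,0],[0,0,0.06,0,0,0],[0,0,0.04,0,0,0],[0,0,0,0,0,0]]'
```

```text
t: 28.3
ee_pos: [0.5267, -0.2231, 0.241]
tcp_rot: [0.0, 0.721, 0.693, -0.0]
wrist_force: [-2.3, 1.0, 5.5]
grip_width: 0.0367
grasp_force: 31.1
```

```bash
python3 -m jog '[[0,0,0,0,0,0],[0,0,0,0,0,0],[0,0,0,0,0,0],[0,0,0,0,0,0],[0,0,0,0,0,0]]' 65
python3 -m jog '[[0,0,-0.4,0,0,0],[0,0,-0.9,0,0,0],[0,0,-1,0,0,0],[0,0,-1,0,0,0],[0,0,-1,0,0,0],[0,0,-1,0,0,0],[0,0,-0.7,0,0,0],[0,0,0,0,0,0]]' 
python3 -c "
from h import *
plan(.4951,.4567,.40,-2)
s=snap('top');P=cloud(s);m=(abs(P[...,2]-.130)<.006)&(abs(P[...,0]-.527)<.05)&(abs(P[...,1]+.22)<.05);print(m.sum(),P[m].mean(0) if m.any() else '')"
```

```text
t: 28.92
ee_pos: [0.5268, -0.2231, 0.2402]
tcp_rot: [-0.0, 0.721, 0.693, 0.0]
wrist_force: [0.0, -0.5, 0.1]
grip_width: 0.0648
grasp_force: 0.0
t: 29.92
ee_pos: [0.5266, -0.223, 0.3919]
tcp_rot: [0.002, 0.721, 0.693, 0.0]
wrist_force: [0.6, 0.2, -1.0]
grip_width: 0.0652
grasp_force: 0.0
t 29.93 pos [ 0.5266 -0.223   0.3919] head -2.23 tilt [ 0.0027 -0.0019] | turn -0.03 shift [27.13 -2.21 -0.33] F [ 0.6  0.2 -1. ] grip 0.0652 0.0
0
```

```bash
python3 -m jog '[[0.5,0,0,0,0,0],[1,-0.08,0,0,0,0],[1,-0.08,0,0,0,0],[1,-0.08,0,0,0,0],[1,-0.08,0,0,0,0],[1,-0.08,0,0,0,0],[1,-0.08,0,0,0,0],[1,-0.08,0,0,0,0],[1,-0.08,0,0,0,0],[1,-0.08,0,0,0,0]]' >/dev/null
python3 -m jog '[[1,-0.08,0,0,0,0],[1,-0.08,0,0,0,0],[1,-0.08,0,0,0,0],[1,-0.08,0,0,0,0],[1,-0.08,0,0,0,0],[1,-0.08,0,0,0,0],[1,-0.08,0,0,0,0],[1,-0.08,0,0,0,0],[1,-0.08,0,0,0,0],[1,-0.08,0,0,0,0]]' 75 >/dev/null
python3 -m jog '[[1,-0.08,0,0,0,0],[1,-0.08,0,0,0,0],[1,-0.08,0,0,0,0],[1,-0.08,0,0,0,0],[1,-0.08,0,0,0,0],[1,-0.08,0,0,0,0],[1,-0.08,0,0,0,0],[0.6,-0.08,0,0,0,0],[0,0,0,0,0,0]]'
python3 - <<'E'
from h import *
plan(.4951,.4567,.219,-2)
s=snap('top'); P=cloud(s); hsv=cv2.cvtColor(s['image'],cv2.COLOR_RGB2HSV); Z=P[...,2]
m=(abs(Z-.130)<.006)&(abs(P[...,0]-.527)<.05)&(abs(P[...,1]+.22)<.05)&(hsv[...,1]>100); print('red',m.sum(),P[m].mean(0).round(4))
E
```

```text
t: 33.6
ee_pos: [0.4983, 0.457, 0.3898]
tcp_rot: [-0.0, 0.72, 0.694, -0.0]
wrist_force: [0.3, -1.2, -0.2]
grip_width: 0.0751
grasp_force: 0.0
t 33.6 pos [0.4983 0.457  0.3898] head -2.14 tilt [-0.0007 -0.0004] | turn -0.02 shift [-0.02 -0.13  6.83] F [ 0.3 -1.2 -0.2] grip 0.0751 0.0
red 148 [ 0.5272 -0.2205  0.1293]
```

```bash
python3 -m jog '[[0,-0.13,0.5,0,0,0],[0,0,0.9,0,0,0],[0,0,0.9,0,0,0],[0,0,0.9,0,0,0],[0,0,0.9,0,0,0],[0,0,0.9,0,0,0],[0,0,0.9,0,0,0],[0,0,0.7,0,0,0],[0,0,0.2,0,0,0],[0,0,0,0,0,0]]'
python3 -m jog '[[0,0,0,0,0,0],[0,0,0,0,0,0],[0,0,0,0,0,0],[0,0,0,0,0,0],[0,0,0,0,0,0],[0,0,0,0,0,0]]' 30 30
python3 -m jog '[[0,0,-0.4,0,0,0],[0,0,-0.9,0,0,0],[0,0,-1,0,0,0],[0,0,-1,0,0,0],[0,0,-1,0,0,0],[0,0,-1,0,0,0],[0,0,-1,0,0,0],[0,0,-1,0,0,0],[0,0,-0.8,0,0,0],[0,0,0,0,0,0]]'
python3 -c "
from h import *
plan(.5314,-.085,.42,-2)
save(snap('scene'),'scene5')"
```

```text
t: 34.9
ee_pos: [0.4961, 0.456, 0.2204]
tcp_rot: [0.0, 0.721, 0.693, 0.0]
wrist_force: [-0.2, -0.4, 0.5]
grip_width: 0.0752
grasp_force: 0.0
t: 35.65
ee_pos: [0.496, 0.4563, 0.2212]
tcp_rot: [0.0, 0.721, 0.693, 0.001]
wrist_force: [-2.2, -0.4, 5.8]
grip_width: 0.0431
grasp_force: 30.7
t: 36.9
ee_pos: [0.4958, 0.456, 0.4243]
tcp_rot: [0.0, 0.721, 0.693, 0.002]
wrist_force: [0.3, 0.8, -1.1]
grip_width: 0.0432
grasp_force: 30.8
t 36.9 pos [0.4958 0.456  0.4243] head -2.24 tilt [0.0026 0.0016] | turn -0.03 shift [-21.58   2.18   0.17] F [ 0.3  0.8 -1.1] grip 0.0432 30.8
```

View pics/scene5.png

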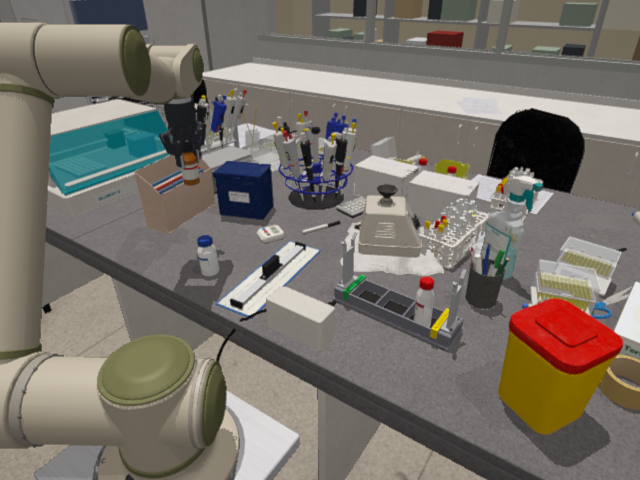

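The red-capped bottle stands in the yellow-side well (426,300), and the amber one hangs upright in the gripper (190,170).

```bash
python3 -m jog '[[-0.5,0.05,0,0,0,0],[-0.9,0.1,0,0,0,0],[-1,0.1,0,0,0,0],[-1,0.1,0,0,0,0],[-1,0.1,0,0,0,0],[-1,0.1,0,0,0,0],[-1,0.1,0,0,0,0],[-1,0.1,0,0,0,0],[-1,0.1,0,0,0,0],[-1,0.1,0,0,0,0]]' >/dev/null
python3 -m jog '[[-1,0.1,0,0,0,0],[-1,0.1,0,0,0,0],[-1,0.1,0,0,0,0],[-1,0.1,0,0,0,0],[-1,0.1,0,0,0,0],[-1,0.1,0,0,0,0],[-1,0.1,0,0,0,0],[-1,0.1,0,0,0,0],[-1,0.1,0,0,0,0],[-1,0.1,0,0,0,0]]' >/dev/null
python3 -m jog '[[-1,0.1,0,0,0,0],[-0.7,0.05,0,0,0,0],[-0.4,0,0,0,0,0],[0,0,0,0,0,0]]'
python3 -c "
from h import *
plan(.5314,-.085,.2288,-2)"
```

```text
t: 39.95
ee_pos: [0.5273, -0.0833, 0.4225]
tcp_rot: [-0.0, 0.721, 0.693, -0.0]
wrist_force: [-0.2, -0.1, -1.8]
grip_width: 0.0426
grasp_force: 30.8
t 39.95 pos [ 0.5273 -0.0833  0.4225] head -2.27 tilt [-0.0004  0.0003] | turn -0.04 shift [-0.06  0.17  7.75] F [-0.2 -0.1 -1.8] grip 0.0426 30.8
```

```bash
python3 -m jog '[[-0.06,0.17,0.5,0,0,0],[0,0,0.9,0,0,0],[0,0,0.9,0,0,0],[0,0,0.9,0,0,0],[0,0,0.9,0,0,0],[0,0,0.9,0,0,0],[0,0,0.9,0,0,0],[0,0,0.9,0,0,0],[0,0,0.5,0,0,0],[0,0,0,0,0,0]]'
python3 -m jog '[[0,0,0.1,0,0,0],[0,0,0.1,0,0,0],[0,0,0.06,0,0,0],[0,0,0,0,0,0]]'
python3 -c "
from h import *
plan(.5314,-.085,.2288,-2)"
```

```text
t: 41.2
ee_pos: [0.5317, -0.0843, 0.2395]
tcp_rot: [-0.001, 0.721, 0.693, -0.0]
wrist_force: [0.2, 0.0, -1.7]
grip_width: 0.0429
grasp_force: 30.8
t: 41.7
ee_pos: [0.5317, -0.0847, 0.2338]
tcp_rot: [0.0, 0.721, 0.693, 0.0]
wrist_force: [-0.3, 0.5, -0.8]
grip_width: 0.0429
grasp_force: 30.8
t 41.7 pos [ 0.5317 -0.0847  0.2338] head -2.24 tilt [ 0.0001 -0.    ] | turn -0.03 shift [-0.01 -0.01  0.2 ] F [-0.3  0.5 -0.8] grip 0.0429 30.8
```

```bash
python3 -m jog '[[0,0,0.08,0,0,0],[0,0,0.08,0,0,0],[0,0,0.04,0,0,0],[0,0,0,0,0,0]]'
python3 -m jog '[[0,0,0,0,0,0],[0,0,0,0,0,0],[0,0,0,0,0,0],[0,0,0,0,0,0],[0,0,0,0,0,0]]' 70
python3 -m jog '[[0,0,-0.4,0,0,0],[0,0,-0.9,0,0,0],[0,0,-1,0,0,0],[0,0,-1,0,0,0],[0,0,-1,0,0,0],[0,0,-1,0,0,0],[0,0,-1,0,0,0],[0,0,-0.6,0,0,0],[0,0,0,0,0,0]]' 75
python3 -c "
from h import *
plan(.4136,.3411,.38,-2)"
```

```text
t: 42.2
ee_pos: [0.5316, -0.0847, 0.2292]
tcp_rot: [0.0, 0.721, 0.693, -0.0]
wrist_force: [-1.8, 0.6, 4.3]
grip_width: 0.0429
grasp_force: 31.3
t: 42.82
ee_pos: [0.5317, -0.0847, 0.2287]
tcp_rot: [-0.0, 0.721, 0.693, -0.0]
wrist_force: [0.4, -0.5, -0.0]
grip_width: 0.0703
grasp_force: 0.0
t: 43.95
ee_pos: [0.5315, -0.0846, 0.4027]
tcp_rot: [0.001, 0.721, 0.693, 0.001]
wrist_force: [-0.6, 0.4, -0.2]
grip_width: 0.0751
grasp_force: 0.0
t 43.95 pos [ 0.5315 -0.0846  0.4027] head -2.23 tilt [ 0.0027 -0.0011] | turn -0.03 shift [16.85 -5.31  0.91] F [-0.6  0.4 -0.2] grip 0.0751 0.0
```

```bash
python3 -m jog '[[0.5,-0.16,0,0,0,0],[0.95,-0.3,0,0,0,0],[0.95,-0.3,0,0,0,0],[0.95,-0.3,0,0,0,0],[0.95,-0.3,0,0,0,0],[0.95,-0.3,0,0,0,0],[0.95,-0.3,0,0,0,0],[0.95,-0.3,0,0,0,0],[0.95,-0.3,0,0,0,0],[0.95,-0.3,0,0,0,0]]' >/dev/null
python3 -m jog '[[0.95,-0.3,0,0,0,0],[0.95,-0.3,0,0,0,0],[0.95,-0.3,0,0,0,0],[0.95,-0.3,0,0,0,0],[0.95,-0.3,0,0,0,0],[0.95,-0.3,0,0,0,0],[0.95,-0.3,0,0,0,0],[0.95,-0.3,0,0,0,0],[0.3,-0.1,0,0,0,0],[0,0,0,0,0,0]]'
python3 - <<'E'
from h import *
plan(.4136,.3411,.217,-2)
s=snap('top'); P=cloud(s); Z=P[...,2]
for n,y,h in(('red',-.22,.13),('amber',-.085,.12)):
    m=(abs(Z-h)<.005)&(abs(P[...,0]-.527)<.03)&(abs(P[...,1]-y)<.03); print(n,m.sum(),P[m].mean(0).round(4))
E
```

```text
t: 46.45
ee_pos: [0.4139, 0.3441, 0.4008]
tcp_rot: [-0.0, 0.72, 0.693, -0.0]
wrist_force: [-0.7, -1.1, -0.3]
grip_width: 0.0747
grasp_force: 0.0
t 46.45 pos [0.4139 0.3441 0.4008] head -2.18 tilt [-0.0008 -0.0006] | turn -0.03 shift [-0.12 -0.01  7.35] F [-0.7 -1.1 -0.3] grip 0.0747 0.0
red 144 [ 0.5275 -0.2208  0.1296]
amber 148 [ 0.5307 -0.083   0.12  ]
```

```bash
python3 -m jog '[[-0.12,0,0.5,0,0,0],[0,0,0.9,0,0,0],[0,0,0.9,0,0,0],[0,0,0.9,0,0,0],[0,0,0.9,0,0,0],[0,0,0.9,0,0,0],[0,0,0.9,0,0,0],[0,0,0.9,0,0,0],[0,0,0.55,0,0,0],[0,0,0,0,0,0]]'
python3 -m jog '[[0,0,0,0,0,0],[0,0,0,0,0,0],[0,0,0,0,0,0],[0,0,0,0,0,0],[0,0,0,0,0,0],[0,0,0,0,0,0]]' 35 30
python3 -m jog '[[0,0,-0.4,0,0,0],[0,0,-0.9,0,0,0],[0,0,-1,0,0,0],[0,0,-1,0,0,0],[0,0,-1,0,0,0],[0,0,-1,0,0,0],[0,0,-1,0,0,0],[0,0,-1,0,0,0],[0,0,-0.9,0,0,0],[0,0,0,0,0,0]]'
python3 -c "
from h import *
plan(.529,-.1544,.42,-2)"
```

```text
t: 47.75
ee_pos: [0.4142, 0.3405, 0.2166]
tcp_rot: [-0.0, 0.721, 0.693, -0.001]
wrist_force: [-0.6, 0.7, 1.3]
grip_width: 0.0752
grasp_force: 0.0
t: 48.5
ee_pos: [0.4144, 0.341, 0.2184]
tcp_rot: [0.0, 0.721, 0.693, 0.001]
wrist_force: [0.0, -0.4, 6.5]
grip_width: 0.0466
grasp_force: 31.2
t: 49.75
ee_pos: [0.4139, 0.3409, 0.424]
tcp_rot: [0.0, 0.721, 0.693, 0.002]
wrist_force: [0.4, -0.0, -0.6]
grip_width: 0.0465
grasp_force: 31.3
t 49.75 pos [0.4139 0.3409 0.424 ] head -2.23 tilt [0.0028 0.0015] | turn -0.03 shift [-19.64   5.29   0.16] F [ 0.4 -0.  -0.6] grip 0.0465 31.3
```

```bash
python3 -m jog '[[-0.5,0.14,0,0,0,0],[-0.95,0.26,0,0,0,0],[-0.95,0.26,0,0,0,0],[-0.95,0.26,0,0,0,0],[-0.95,0.26,0,0,0,0],[-0.95,0.26,0,0,0,0],[-0.95,0.26,0,0,0,0],[-0.95,0.26,0,0,0,0],[-0.95,0.26,0,0,0,0],[-0.95,0.26,0,0,0,0]]' >/dev/null
python3 -m jog '[[-0.95,0.26,0,0,0,0],[-0.95,0.26,0,0,0,0],[-0.95,0.26,0,0,0,0],[-0.95,0.26,0,0,0,0],[-0.95,0.26,0,0,0,0],[-0.95,0.26,0,0,0,0],[-0.95,0.26,0,0,0,0],[-0.95,0.26,0,0,0,0],[-0.95,0.26,0,0,0,0],[-0.95,0.26,0,0,0,0]]' >/dev/null
python3 -m jog '[[-0.7,0.2,0,0,0,0],[-0.4,0.1,0,0,0,0],[0,0,0,0,0,0]]'
python3 -c "
from h import *
plan(.529,-.1544,.2258,-2)"
```

```text
t: 52.62
ee_pos: [0.5294, -0.1555, 0.4223]
tcp_rot: [-0.0, 0.721, 0.693, -0.0]
wrist_force: [0.1, 0.5, -1.4]
grip_width: 0.0464
grasp_force: 31.3
t 52.62 pos [ 0.5294 -0.1555  0.4223] head -2.27 tilt [-0.0003  0.0003] | turn -0.04 shift [ 0.04 -0.02  7.86] F [ 0.1  0.5 -1.4] grip 0.0464 31.3
```

```bash
python3 -m jog '[[0.04,-0.02,0.5,0,0,0],[0,0,0.9,0,0,0],[0,0,0.9,0,0,0],[0,0,0.9,0,0,0],[0,0,0.9,0,0,0],[0,0,0.9,0,0,0],[0,0,0.9,0,0,0],[0,0,0.9,0,0,0],[0,0,0.5,0,0,0],[0,0,0,0,0,0]]'
python3 -m jog '[[0,0,0.1,0,0,0],[0,0,0.1,0,0,0],[0,0,0.1,0,0,0],[0,0,0,0,0,0]]'
python3 -c "
from h import *
plan(.529,-.1544,.2258,-2)"
```

```text
t: 53.88
ee_pos: [0.5288, -0.1537, 0.2393]
tcp_rot: [-0.001, 0.721, 0.693, -0.0]
wrist_force: [-0.3, 0.5, -0.0]
grip_width: 0.0464
grasp_force: 31.2
t: 54.38
ee_pos: [0.5289, -0.1541, 0.2324]
tcp_rot: [-0.0, 0.721, 0.693, -0.0]
wrist_force: [0.6, -1.0, -0.5]
grip_width: 0.0467
grasp_force: 31.2
t 54.38 pos [ 0.5289 -0.1541  0.2324] head -2.24 tilt [-0.0001 -0.    ] | turn -0.03 shift [-0.01  0.    0.27] F [ 0.6 -1.  -0.5] grip 0.0467 31.2
```

```bash
python3 -m jog '[[0,0,0.1,0,0,0],[0,0,0.08,0,0,0],[0,0,0.06,0,0,0],[0,0,0.03,0,0,0],[0,0,0,0,0,0]]'
python3 -m jog '[[0,0,0,0,0,0],[0,0,0,0,0,0],[0,0,0,0,0,0],[0,0,0,0,0,0],[0,0,0,0,0,0]]' 70
python3 -m jog '[[0,0,-0.4,0,0,0],[0,0,-0.9,0,0,0],[0,0,-1,0,0,0],[0,0,-1,0,0,0],[0,0,-1,0,0,0],[0,0,-1,0,0,0],[0,0,-1,0,0,0],[0,0,-0.6,0,0,0],[0,0,0,0,0,0]]' 60
python3 -c "
from h import *
plan(.495,.187,.40,-84.4)"
```

```text
t: 55.0
ee_pos: [0.5289, -0.1541, 0.2264]
tcp_rot: [0.0, 0.721, 0.693, -0.0]
wrist_force: [-2.0, 0.9, 6.4]
grip_width: 0.0462
grasp_force: 31.9
t: 55.62
ee_pos: [0.529, -0.1541, 0.2257]
tcp_rot: [0.0, 0.721, 0.693, -0.0]
wrist_force: [-0.6, 0.5, 0.4]
grip_width: 0.0701
grasp_force: 0.0
t: 56.75
ee_pos: [0.5288, -0.154, 0.3997]
tcp_rot: [0.001, 0.721, 0.693, 0.0]
wrist_force: [0.4, -0.2, 0.7]
grip_width: 0.06
grasp_force: 0.0
t 56.75 pos [ 0.5288 -0.154   0.3997] head -2.23 tilt [ 0.0025 -0.0014] | turn 11.95 shift [-1.000e-02 -1.371e+01 -1.000e-02] F [ 0.4 -0.2  0.7] grip 0.06 0.0
```

```bash
python3 -m jog '[[0.5,-0.05,0,0,0,0],[1,-0.14,0,0,0,0],[1,-0.14,0,0,0,0],[1,-0.14,0,0,0,0],[1,-0.14,0,0,0,0],[1,-0.14,0,0,0,0],[1,-0.14,0,0,0,0],[1,-0.14,0,0,0,0],[1,-0.14,0,0,0,0],[1,-0.14,0,0,0,0]]' >/dev/null
python3 -m jog '[[1,-0.14,0,0,0,0],[1,-0.14,0,0,0,0],[1,-0.14,0,0,0,0],[1,-0.1,0,0,0,0],[0,0,0,0,0,0.95],[0,0,0,0,0,1],[0,0,0,0,0,1],[0,0,0,0,0,1],[0,0,0,0,0,1]]' >/dev/null
python3 -m jog '[[0,0,0,0,0,1],[0,0,0,0,0,1],[0,0,0,0,0,1],[0,0,0,0,0,1],[0,0,0,0,0,1],[0,0,0,0,0,1],[0,0,0,0,0,1],[0,0,0,0,0,0]]'
python3 - <<'E'
from h import *
plan(.495,.187,.194,-84.4)
s=snap('top'); P=cloud(s); Z=P[...,2]; save(s,'top3')
for n,y,h in(('red',-.22,.13),('amber',-.085,.12),('blue',-.1544,.113)):
    m=(abs(Z-h)<.005)&(abs(P[...,0]-.527)<.03)&(abs(P[...,1]-y)<.03); print(n,m.sum(),P[m].mean(0).round(4))
m=(abs(Z-.05)<.008)&(abs(P[...,0]-.495)<.1)&(abs(P[...,1]-.187)<.04); print('grip',m.sum(),P[m].mean(0).round(4))
E
```

```text
t: 60.12
ee_pos: [0.496, 0.1854, 0.3976]
tcp_rot: [-0.0, 0.999, 0.05, -0.001]
wrist_force: [-0.4, 0.0, 0.0]
grip_width: 0.06
grasp_force: 0.0
t 60.12 pos [0.496  0.1854 0.3976] head -84.31 tilt [-0.0015 -0.    ] | turn 0.01 shift [-0.03 -0.07  8.14] F [-0.4  0.   0. ] grip 0.06 0.0
red 149 [ 0.5272 -0.2205  0.1299]
amber 147 [ 0.5311 -0.0829  0.1203]
blue 227 [ 0.5286 -0.1526  0.1128]
grip 73 [0.4925 0.1911 0.05  ]
```

View pics/top3.png

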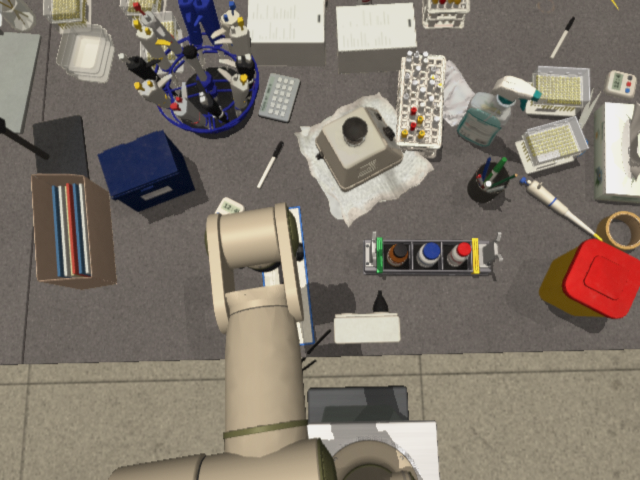

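All three bottles are in their wells at (398,255), (429,255) and (460,255). I'll pick the bar up again in the same pose I released it in.

```bash
python3 -m jog '[[-0.03,-0.06,0.5,0,0,0],[0,0,1,0,0,0],[0,0,1,0,0,0],[0,0,1,0,0,0],[0,0,1,0,0,0],[0,0,1,0,0,0],[0,0,1,0,0,0],[0,0,0.9,0,0,0],[0,0,0.6,0,0,0],[0,0,0,0,0,0]]'
python3 -c "
from h import *
plan(.495,.1867,.1935,-84.4)"
```

```text
t: 61.42
ee_pos: [0.4952, 0.1864, 0.1972]
tcp_rot: [0.0, 0.999, 0.049, -0.001]
wrist_force: [-0.1, 0.4, 0.6]
grip_width: 0.0602
grasp_force: 0.0
t 61.42 pos [0.4952 0.1864 0.1972] head -84.37 tilt [-0.0022 -0.0003] | turn 0.0 shift [-0.01 -0.01  0.15] F [-0.1  0.4  0.6] grip 0.0602 0.0
```

```bash
python3 -m jog '[[0,0,0.1,0,0,0],[0,0,0,0,0,0]]'
python3 -m jog '[[0,0,0,0,0,0],[0,0,0,0,0,0],[0,0,0,0,0,0],[0,0,0,0,0,0],[0,0,0,0,0,0],[0,0,0,0,0,0],[0,0,0,0,0,0]]' 5 50
python3 -m jog '[[0,0,-0.3,0,0,0],[0,0,-0.7,0,0,0],[0,0,-1,0,0,0],[0,0,-1,0,0,0],[0,0,-1,0,0,0],[0,0,-1,0,0,0],[0,0,-1,0,0,0],[0,0,-1,0,0,0],[0,0,-1,0,0,0],[0,0,-1,0,0,0]]' >/dev/null
python3 -m jog '[[0,0,-0.5,0,0,0],[0,0,0,0,0,0]]'
python3 -c "
from h import *
plan(.528,-.1509,.42,-1.89)"
```

```text
t: 61.68
ee_pos: [0.4956, 0.1864, 0.1962]
tcp_rot: [-0.0, 0.999, 0.049, 0.001]
wrist_force: [-0.3, -0.2, -0.9]
grip_width: 0.0598
grasp_force: 0.0
t: 62.55
ee_pos: [0.4955, 0.1864, 0.196]
tcp_rot: [-0.0, 0.999, 0.049, 0.0]
wrist_force: [-1.1, 1.0, 5.9]
grip_width: 0.0149
grasp_force: 49.7
t: 64.05
ee_pos: [0.4954, 0.1863, 0.4334]
tcp_rot: [-0.0, 0.999, 0.049, 0.0]
wrist_force: [-0.2, 0.8, -3.0]
grip_width: 0.0151
grasp_force: 49.0
t 64.05 pos [0.4954 0.1863 0.4334] head -84.4 tilt [0.0006 0.0001] | turn -12.0 shift [-13.44   1.75   0.53] F [-0.2  0.8 -3. ] grip 0.0151 49.0
```

```bash
python3 -m jog '[[0,0,0,0,0,-0.5],[0,0,0,0,0,-1],[0,0,0,0,0,-1],[0,0,0,0,0,-1],[0,0,0,0,0,-1],[0,0,0,0,0,-1],[0,0,0,0,0,-1],[0,0,0,0,0,-1],[0,0,0,0,0,-1],[0,0,0,0,0,-1]]' >/dev/null
python3 -m jog '[[0,0,0,0,0,-1],[0,0,0,0,0,-1],[0,0,0,0,0,-0.5],[-0.4,0.05,0,0,0,0],[-0.8,0.1,0,0,0,0],[-1,0.13,0,0,0,0],[-1,0.13,0,0,0,0],[-1,0.13,0,0,0,0],[-1,0.13,0,0,0,0],[-1,0.13,0,0,0,0]]' >/dev/null
python3 -m jog '[[-1,0.13,0,0,0,0],[-1,0.13,0,0,0,0],[-1,0.13,0,0,0,0],[-1,0.13,0,0,0,0],[-1,0.13,0,0,0,0],[-0.8,0.13,0,0,0,0],[-0.8,0.13,0,0,0,0],[-0.4,0.1,0,0,0,0],[0,0,0,0,0,0]]'
python3 -c "
from h import *
plan(.528,-.1509,.33,-1.89)"
```

```text
t: 67.68
ee_pos: [0.53, -0.1454, 0.433]
tcp_rot: [-0.0, 0.719, 0.695, 0.0]
wrist_force: [0.0, 0.1, -3.5]
grip_width: 0.0155
grasp_force: 49.0
t 67.67 pos [ 0.53   -0.1454  0.433 ] head -1.93 tilt [-0.0003  0.0003] | turn -0.01 shift [-0.22 -0.07  4.12] F [ 0.   0.1 -3.5] grip 0.0155 49.0
```

```bash
python3 -m jog '[[-0.22,-0.07,0,0,0,0],[0,0,0.5,0,0,0],[0,0,0.8,0,0,0],[0,0,0.6,0,0,0],[0,0,0.3,0,0,0],[0,0,0,0,0,0]]'
python3 - <<'E'
from h import *
plan(.528,-.1509,.33,-1.89)
s=snap('top'); P=cloud(s); Z=P[...,2]; save(s,'top4'); z=snap('scene'); save(z,'scene6')
im=cv2.resize(z['image'][220:360,310:490,::-1],None,fx=4,fy=4,interpolation=cv2.INTER_CUBIC); cv2.imwrite('pics/crop6.png',im)
w=(abs(Z-.194)<.01)&(abs(P[...,0]-.53)<.05)&(s['image'].min(-1)>120)
for y in np.arange(-.31,.02,.04):
  a=P[w&(abs(P[...,1]-y)<.02)]; print(round(y,2),len(a),a.mean(0).round(4) if len(a) else '')
E
```

```text
t: 68.42
ee_pos: [0.5279, -0.1502, 0.3777]
tcp_rot: [-0.0, 0.719, 0.695, -0.0]
wrist_force: [0.3, -0.3, -2.5]
grip_width: 0.015
grasp_force: 49.0
t 68.42 pos [ 0.5279 -0.1502  0.3777] head -1.88 tilt [-0.0009  0.0005] | turn 0.0 shift [-0.03  0.    1.91] F [ 0.3 -0.3 -2.5] grip 0.015 49.0
-0.31 45 [ 0.5213 -0.2949  0.1954]
-0.27 25 [ 0.5165 -0.2865  0.1957]
-0.23 10 [ 0.5176 -0.2166  0.1963]
-0.19 3 [ 0.5178 -0.2087  0.1957]
-0.15 0 
-0.11 16 [ 0.5349 -0.0928  0.1961]
-0.07 206 [ 0.5296 -0.0698  0.1963]
-0.03 213 [ 0.5309 -0.0304  0.196 ]
0.01 18 [ 0.5288 -0.0086  0.1964]
```

View pics/crop6.png

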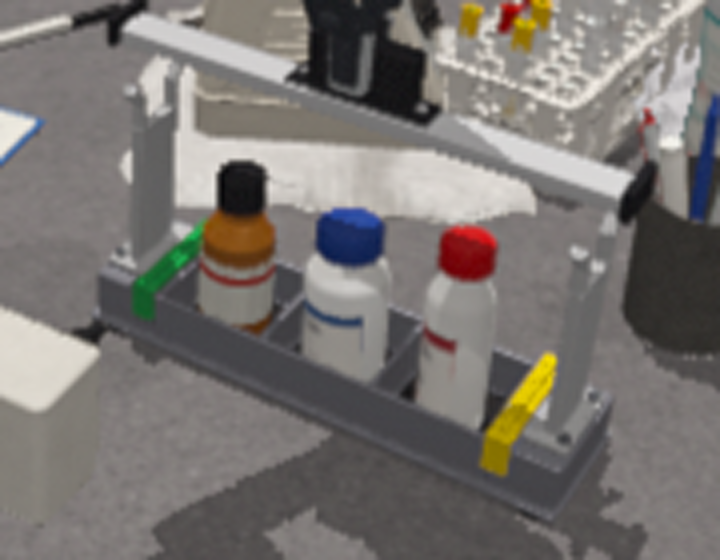

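The bar is level above both brackets, with its end stops at crop (125,25) and (635,190) just outside them. I'll lower it slowly.

```bash
python3 -m jog '[[-0.03,0,0.2,0,0,0],[0,0,0.3,0,0,0],[0,0,0.3,0,0,0],[0,0,0.2,0,0,0],[0,0,0,0,0,0]]'
python3 -m jog '[[0,0,0.2,0,0,0],[0,0,0.2,0,0,0],[0,0,0.15,0,0,0],[0,0,0,0,0,0]]'
python3 -c "
from h import *
plan(.528,-.1509,.33,-1.89)"
```

```text
t: 69.15
ee_pos: [0.5279, -0.1512, 0.3527]
tcp_rot: [-0.0, 0.719, 0.695, -0.0]
wrist_force: [0.5, -0.4, -3.0]
grip_width: 0.0151
grasp_force: 49.0
t: 69.65
ee_pos: [0.528, -0.1512, 0.3392]
tcp_rot: [0.0, 0.719, 0.695, 0.0]
wrist_force: [2.8, 0.6, -2.4]
grip_width: 0.0153
grasp_force: 48.9
t 69.65 pos [ 0.528  -0.1512  0.3392] head -1.9 tilt [0.0004 0.0002] | turn -0.0 shift [ 0.01 -0.    0.37] F [ 2.8  0.6 -2.4] grip 0.0153 48.9
```

```bash
python3 -m jog '[[0,0,0.1,0,0,0],[0,0,0.1,0,0,0],[0,0,0.07,0,0,0],[0,0,0,0,0,0]]'
python3 -m jog '[[0,0,0.06,0,0,0],[0,0,0,0,0,0]]'
```

```text
t: 70.15
ee_pos: [0.528, -0.1512, 0.3326]
tcp_rot: [0.0, 0.719, 0.695, 0.0]
wrist_force: [3.9, -0.2, -4.2]
grip_width: 0.0154
grasp_force: 48.9
t: 70.4
ee_pos: [0.528, -0.1512, 0.3312]
tcp_rot: [0.0, 0.719, 0.695, 0.0]
wrist_force: [4.2, -0.4, -2.0]
grip_width: 0.0151
grasp_force: 49.1
```

```bash
python3 -m jog '[[0,0,0.06,0,0,0],[0,0,0.03,0,0,0],[0,0,0,0,0,0]]'
python3 -m jog '[[0,0,0,0,0,0],[0,0,0,0,0,0],[0,0,0,0,0,0],[0,0,0,0,0,0],[0,0,0,0,0,0]]' 50
python3 -m jog '[[0,0,-0.3,0,0,0],[0,0,-0.6,0,0,0],[0,0,-0.9,0,0,0],[0,0,-0.9,0,0,0],[0,0,-0.9,0,0,0],[0,0,-0.9,0,0,0],[0,0,-0.5,0,0,0],[0,0,0,0,0,0]]'
python3 - <<'E'
from h import *
s=snap('top'); P=cloud(s); Z=P[...,2]; z=snap('scene')
im=cv2.resize(z['image'][220:360,310:490,::-1],None,fx=4,fy=4,interpolation=cv2.INTER_CUBIC); cv2.imwrite('pics/crop7.png',im)
w=(abs(Z-.148)<.012)&(abs(P[...,0]-.53)<.03)&(s['image'].min(-1)>120)
for y in np.arange(-.29,.0,.03):
  a=P[w&(abs(P[...,1]-y)<.015)]; print(round(y,2),len(a),np.median(a,0).round(4) if len(a) else '')
E
```

```text
t: 70.78
ee_pos: [0.5279, -0.1511, 0.33]
tcp_rot: [0.001, 0.719, 0.695, 0.0]
wrist_force: [1.9, 0.9, 6.5]
grip_width: 0.0154
grasp_force: 50.4
t: 71.4
ee_pos: [0.5279, -0.1512, 0.3289]
tcp_rot: [-0.0, 0.719, 0.695, -0.0]
wrist_force: [-0.8, -0.1, 0.4]
grip_width: 0.05
grasp_force: 0.0
t: 72.4
ee_pos: [0.5278, -0.1511, 0.4546]
tcp_rot: [0.001, 0.719, 0.695, 0.0]
wrist_force: [0.5, -0.3, -0.8]
grip_width: 0.05
grasp_force: 0.0
-0.29 0 
-0.26 105 [ 0.5259 -0.2549  0.1479]
-0.23 139 [ 0.5246 -0.2317  0.1485]
-0.2 6 [ 0.5231 -0.2139  0.1488]
-0.17 0 
-0.14 0 
-0.11 22 [ 0.5352 -0.0985  0.1489]
-0.08 152 [ 0.529  -0.0798  0.1483]
-0.05 153 [ 0.53   -0.0499  0.148 ]
-0.02 163 [ 0.5323 -0.0214  0.1483]
```

View pics/crop7.png

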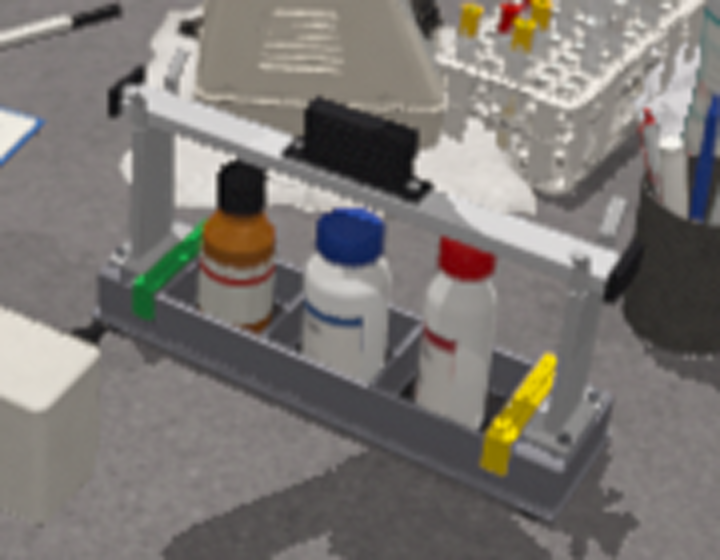

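The bar is seated level: its top is at z = 0.148 at both ends and the end stops at crop (125,92) and (622,270) are outside the brackets. The bottles are upright and the gripper is clear.

```bash
python3 -c "
from cell import env
print(env.job_done())"
```

```text
the job is handed in; nothing more can be done
None
```

The job is handed in at about 72 s: the three bottles stand upright in their assigned wells, the bar is back level in both brackets over the caps, and the gripper is clear; the hand-in returned no verdict.

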